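# Load the ball mill and clamp its lid

### The arm

A 6-joint arm with a two-finger parallel gripper is mounted at the origin on a cart in front of the work surface, level with it; the furniture and walls round the work are solid. World frame = base frame: x ahead of the robot, y to its left, z up, the work surface at z = 0. Lengths are in mm, angles in rad, forces in N, time in s.
With the tool pointing down it reaches from about 300 to 775 mm from the base axis. Payload 14.6 kg.
Tool frame: the origin (TCP) lies between the finger pads; the fingertips stand 25 mm ahead of it and the grasp point (between the pads) lies 6 mm ahead of it; z points along the fingers, y is the line along which they close (so a half turn about z gives the same grasp; the last joint's range is limited). The gripper opens to 94 mm and grips with 3 to 60 N. Pads are 16 mm wide; open, the fingers measure 119 mm over their backs; the gripper's body (75 mm by 177 mm) begins 78 mm behind the grasp point.
Start: joints at [1.076, 0.3, 1.521, -0, 1.321, -0.067], TCP at [228.175, 500.426, 230.446] pointing down, gripper open.
Joint ranges: [-3.03, 3.03], [-0.79, 2.21], [0.23, 2.52], [-1.04, 4.18], [0, 3.07], [-2.55, 2.55]. Speed limits (rad/s): [2.22, 2.22, 2.57, 3.14, 3.14, 3.14].

### API

Orientations are given as [roll, pitch, yaw] about the fixed x, y, z axes, in that order (R = Rz(yaw) Ry(pitch) Rx(roll)).
In Python, from cell import manip gives the robot as it stands. The module is installed in compiled form; this text tells all that it offers.
- The arm moves only by the tool step_arm, never from a script. Its argument "series" is one flat list of numbers, 5 for each row, row after row: the shift along the world's x, y, z in mm, then the turn about the world's z in rad, then the closure, from 0 (fully open) to 1 (shut). In form: [dx, dy, dz, spin, jaw, dx, dy, dz, spin, jaw, ...]. A call has 1 to 20 rows; each row shifts and turns the commanded pose from where the row before left it; what a row does not reach is not made up. A row lasts 1/8 s, in which the tool goes at most 62.5 mm and 10.7 degrees, less where a joint would pass 70% of its speed; a pose out of reach is approached as far as the arm can. A call is refused whole if a number of a shift passes 62.5 or a number of a turn 0.188, either way. A call with a gripper value outside its range is refused whole. The fingers move at their own pace and stop on an object; "squeeze" is the grip in N (left out, the last holds). Time passes only in rows, so rows that do not move let the fingers close. It gives the time, the measured TCP pose, the force, the opening and the grip force at its end, in the units of the state.
- manip.read_state(): the state, without advancing time (a new reading comes with each control period).
- manip.camera(name): name is "scene" or "top"; returns (picture, depth): 420x560x3 uint8, blue, green, red; 420x560 float32, mm along the optical axis (not along the pixel's ray), 0 where there is no reading.
- manip.camera_info(name): a dict with "fovy" (degrees; the focal length in pixels is half the picture's height over the tangent of half this angle, whatever the lens; pixels are square), "cx", "cy" (the principal point, pixels), "eye" and "orientation" of the camera in the world. Camera axes: x right, y down, z forward; pixel columns grow to the right and rows downward; lengths in mm; the calibration is good to about 2 mm. A picture is of the moment at which its call begins. camera_info takes no time and is no camera call.
- manip.sign_off(): hands the job in; it is judged then, once.
The state is a dict: "clock": time; "joints": joint angles; "qd": joint speeds; "effort": joint torques, N m; "eef_pos": TCP position; "eef_rot": TCP orientation; "wrist_force": force on the tool from outside, world axes, zero at the start; "moment": the same for the moment, N m; "finger_gap": finger opening in mm; "finger_force": force on a finger pad.
Only numpy, scipy, OpenCV 4.12 (cv2) and the standard library are available. Lean on these libraries where they do the work, as an engineer would, in place of code of your own. Each camera call takes 0.05 s, during which the arm holds its last target. There are 200 camera calls.

### The job

Load the little ball mill for grinding: drop one of the three large steel balls from the tray into each of the three bores of the mill's block, leaving the small ball in the tray. Then lay the mill's lid flat in the recess over the bores and swing both clamp arms fully down onto it, without knocking over or shoving aside the glassware and bottles round about.

Things in the scene. Friction and masses are not known exactly. Their poses are not given: they have to be found in the camera images.
- mill: Bench ball mill, fixed to the counter. White housing 150 x 220 x 58 mm with a control panel on its front (-x) face; on top a steel shaking plate (98 x 196 mm, top 68 mm up) that carries an aluminium block 64 mm (x) x 136 mm (y). Origin on the counter under the block's centre; z up, y along the row of bores. The block's deck with the bores is 102 mm up; a lip 6 mm thick rises round the deck to 108 mm, leaving a recess 52 mm (x) x 124 mm (y) that takes the lid.
- bore_1 (a point): Centre of the mouth of the first bore, on the deck 102 mm up, 38 mm to the mill's +y side of its middle. Bores are 30 mm across, round, 28 mm deep with a flat floor; a 25 mm ball in one has its centre 15.5 mm below the mouth and its top 3 mm below the deck.
- bore_2 (a point): Centre of the mouth of the middle bore (same size).
- bore_3 (a point): Centre of the mouth of the third bore, 38 mm to the mill's -y side (same size).
- lid: The mill's loose lid, lying right way up on the counter: aluminium plate 46 mm (x) x 118 mm (y), 10 mm thick, with a thin rubber gasket below and a black grip on top; 110 to 180 g. Origin at the centre of its underside; z up, y along its length; either way round fits. Seated, its underside lies on the deck (102 mm up) with 3 mm of play on every side, and its top is 4 mm above the lip.
- lid_grip (a point): Centre of the lid's grip, 24.5 mm above the lid's underside: a rounded bar 15 mm wide (lid's x), 36 mm long (lid's y), from 16 to 33 mm above the underside; take it across the 15 mm.
- clamp_left (a joint): Hinge of the clamp arm at the mill's +y end, rad: 0 fully down, the arm lying level inward over the lid's end; 2.2 to 2.5 open, leaning well outward away from the block (1.57 is upright; stop at 2.6). Steel arm 14 mm wide, 7 mm thick, 48 mm long from its pivot, with a flat thumb paddle 24 mm wide over its last 14 mm; it stays wherever it is left, and moves with about 1 N at its end. Down, its rubber foot is 0.3 mm above the seated lid.
- clamp_right (a joint): The same for the arm at the mill's -y end (mirrored).
- clamp_left_pivot (a point): Pivot axis of the left arm, 118 mm up, 77 mm to the mill's +y side of its middle; the axis runs along the mill's x, between two steel ears that end 6 mm above it and are 27 mm wide over all (mill's x), 18 mm deep.
- clamp_right_pivot (a point): Pivot of the right arm, 77 mm to the mill's -y side (same).
- clamp_left_tip (a point): On the left arm, 45 mm from its pivot, in the middle of its thickness.
- clamp_right_tip (a point): On the right arm, 45 mm from its pivot.
- ball_tray: Grey plastic tray for balls, fixed to the counter, 44 mm (x) x 180 mm (y), 10 mm high, with a row of four round recesses 13 mm across and 44 mm apart along its y. Origin on the counter under its centre. Each recess holds one ball; which holds which varies.
- ball_1_center (a point): Centre of a large steel ball, 25 mm across, 64 g; on the tray its centre is 20.7 mm above the counter. The three large balls are alike and any may go in any bore.
- ball_2_center (a point): Centre of the second large ball.
- ball_3_center (a point): Centre of the third large ball.
- small_ball_center (a point): Centre of the small steel ball, 18 mm across (16.2 mm above the counter on the tray); it belongs to another job and stays in the tray.
- brown_bottle: Small brown bottle with a black cap, 50 mm across, 92 mm high, standing on the counter behind the tray; origin at the centre of its underside. Bystander.
- dropper_bottle: Dark dropper bottle, 37 mm across, 101 mm high, standing behind the mill's left end; origin at the centre of its underside. Bystander.
- beaker: Empty glass beaker, 72 mm across, 92 mm high, standing behind and left of the lid; origin at the centre of its underside. Bystander.

How it is judged:
By the outcome, as a careful person would: the job done as asked, in the order asked, and still so for the second after the job is handed in, with the robot touching nothing.
It also fails if it takes over 72 s, if anything falls off the work surface, if the arm or the gripper's body presses on something with over 40 N, if the wrist force passes 120 N, or if a joint passes its speed limit or range.

## Working session

There is one attempt and no reset: what is moved stays moved. The work goes in short steps, Python scripts to look and compute and a tool call to move; the robot and the scene stay as the last step left them, time stands still between calls to the robot, and variables do not carry over. Pictures are saved under pics/ and viewed, at most 10 in all, crops included, and the job is handed in when it is done.

Besides the shell and the picture viewer there is one more tool, called after ">>>" as a command line: name --argument value ..., lists and objects as JSON in quotes. step_arm: Moves the arm, as the interface text tells. Its arguments: {"type":"object","properties":{"series":{"type":"array"},"squeeze":{"type":"number"}},"required":["series"]}

```bash
mkdir -p pics
cat > h.py <<'E'
import numpy as np, cv2
from cell import manip
from scipy.spatial.transform import Rotation as R
def info(n):
    i=manip.camera_info(n); f=210/np.tan(np.radians(i['fovy'])/2)
    o=np.array(i['orientation']); M=o if o.shape==(3,3) else R.from_euler('xyz',o).as_matrix()
    return f,i['cx'],i['cy'],np.array(i['eye']),M
def cloud(n,d):
    f,cx,cy,e,M=info(n); v,u=np.mgrid[:420,:560]
    return np.stack([(u-cx)/f*d,(v-cy)/f*d,d],-1)@M.T+e
def ray(n,u,v,z):
    f,cx,cy,e,M=info(n); r=M@np.array([(u-cx)/f,(v-cy)/f,1]); return e+r*(z-e[2])/r[2]
def proj(n,p):
    f,cx,cy,e,M=info(n); c=M.T@(np.array(p)-e); return f*c[0]/c[2]+cx,f*c[1]/c[2]+cy
E
python3 - <<'E'
from h import *
for n in('top','scene'):
    p,d=manip.camera(n); cv2.imwrite(f'pics/{n}0.png',p); np.save(f'{n}0.npy',d); print(n,manip.camera_info(n))
print(manip.read_state())
E
```

```text
top {'fovy': 52.076479141104, 'cx': 281.5754983274319, 'cy': 209.431469701297, 'eye': array([ 418.69959784,   55.76709681, 1389.6159556 ]), 'orientation': array([-3.02893838,  0.0125866 , -1.57451482])}
scene {'fovy': 44.94272422688364, 'cx': 269.26870095111974, 'cy': 211.71856955333527, 'eye': array([   11.82870382, -1090.11530521,   876.68668188]), 'orientation': array([-2.11106641,  0.01373887, -0.4527592 ])}
{'clock': 0.1, 'joints': array([ 1.07640204e+00,  3.00443180e-01,  1.52151429e+00, -7.98419049e-06,
        1.32068620e+00, -6.66129290e-02]), 'qd': array([ 0.00055339, -0.00167699, -0.00022328, -0.00016004,  0.00165405,
        0.00129408]), 'effort': array([ 1.40149579e-03, -5.32639825e+01, -3.53287625e+01,  7.09608220e-02,
        2.34620314e-02, -2.35176043e-05]), 'eef_pos': array([228.08268388, 500.25297464, 229.92988014]), 'eef_rot': array([-3.14054346e+00, -6.22427418e-05,  2.71381324e+00]), 'wrist_force': array([0.28972563, 0.92305064, 0.32749914]), 'moment': array([-0.01686689, -0.01389147,  0.01107089]), 'finger_force': 0.0, 'finger_gap': 93.88721207856274}
```

View pics/top0.png

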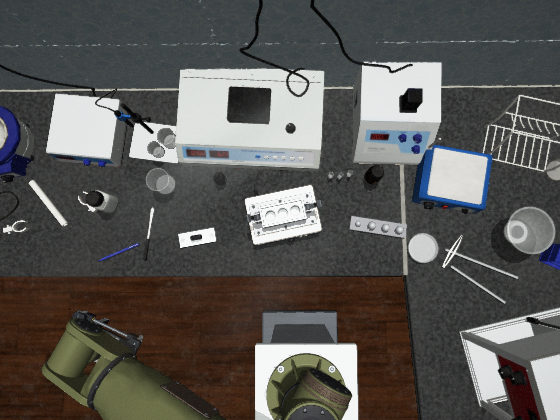

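View pics/scene0.png

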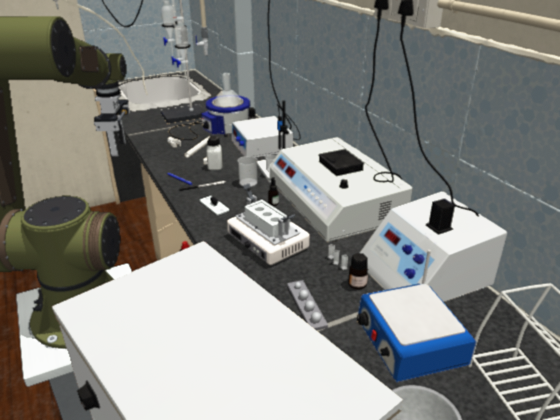

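The top view shows the mill near (283,215), the tray with its balls near (378,228) and the lid near (197,238). The brown bottle is near (374,174), the dropper near (220,178) and the beaker near (160,180). I'll enlarge this area.

Run:
```python
from h import *
p=cv2.imread('pics/top0.png')
a=cv2.resize(p[180:255,235:335],None,fx=5,fy=5,interpolation=cv2.INTER_CUBIC)   # 500x375
b=cv2.resize(p[205:245,345:410],None,fx=5,fy=5,interpolation=cv2.INTER_CUBIC)   # 325x200
c=cv2.resize(p[220:255,170:225],None,fx=5,fy=5,interpolation=cv2.INTER_CUBIC)   # 275x175
o=np.zeros((580,800,3),np.uint8); o[:375,:500]=a; o[375:575,:325]=b; o[375:550,400:675]=c
cv2.imwrite('pics/crop0.png',o)
d=np.load('top0.npy'); P=cloud('top',d)
def rect(m,name):
    k=P[m][:,:2].astype(np.float32); r=cv2.minAreaRect(k); print(name,len(k),r,np.median(P[m][:,2]))
v,u=np.mgrid[:420,:560]; box=lambda a,b,c,e:(u>=a)&(u<b)&(v>=c)&(v<e)
z=P[...,2]
print(np.median(z[box(210,240,215,250)]))
rect(box(240,330,180,250)&(z>45)&(z<75),'housing+plate')
rect(box(240,330,180,250)&(z>94)&(z<113),'block')
rect(box(345,412,205,245)&(z>6)&(z<13),'tray')
rect(box(170,225,220,255)&(z>6),'lid')
rect(box(170,225,220,255)&(z>22),'grip')
rect(box(362,390,155,190)&(z>60),'brown'); rect(box(210,232,165,190)&(z>40)&(z<110),'drop'); rect(box(143,178,160,200)&(z>60),'beaker')
```

```text
-0.3748214100845644
housing+plate 2315 ((554.600830078125, 69.0494155883789), (151.93417358398438, 220.52354431152344), 11.694476127624512) 59.97415412805162
block 745 ((555.737548828125, 65.61431121826172), (64.43218231201172, 156.41539001464844), 11.510558128356934) 102.87840484775552
tray 485 ((540.0590209960938, -249.75643920898438), (204.74073791503906, 110.35317993164062), 75.0931167602539) 9.277342738241714
lid 471 ((483.18243408203125, 238.8717803955078), (371.1166687011719, 114.07838439941406), 87.68659210205078) 10.42236869632302
grip 64 ((459.9429931640625, 208.03863525390625), (314.6513671875, 23.346759796142578), 79.08832550048828) 32.60546529975659
brown 234 ((572.5978393554688, -112.53768920898438), (84.87043762207031, 448.1537170410156), 53.163414001464844) 87.67531265931109
drop 157 ((684.0711059570312, 266.19891357421875), (71.76133728027344, 54.91109848022461), 87.33454895019531) 57.17697006417893
beaker 212 ((561.6784057617188, 263.95526123046875), (501.473388671875, 70.20249938964844), 62.403629302978516) 84.03372863030756
```

View pics/crop0.png

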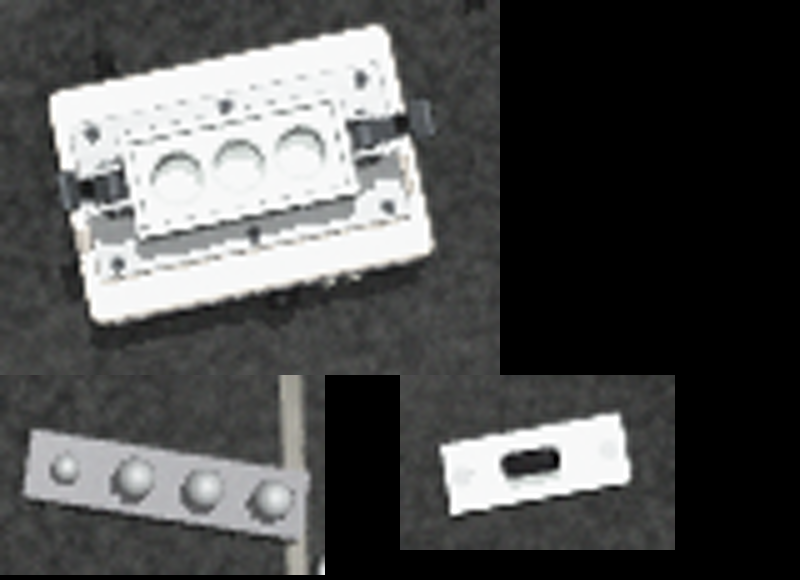

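The crop shows the bores at (177,175), (239,165) and (300,150). The small ball is leftmost at (65,468), and the large ones are at (135,479), (203,489) and (272,500). The lid grip is at (531,463). Next I'll do robust fits using the known sizes.

```bash
cat >> h.py <<'E'
from scipy.optimize import least_squares
v_,u_=np.mgrid[:420,:560]
def box(a,b,c,e): return (u_>=a)&(u_<b)&(v_>=c)&(v_<e)
def maskrect(m,P,zc=None):
    n,l,s,_=cv2.connectedComponentsWithStats(m.astype(np.uint8),connectivity=4)
    k=1+np.argmax(s[1:,4]); q=P[l==k]; r=cv2.minAreaRect(q[:,:2].astype(np.float32)); return q,r
def sphere(P,c,rad,lo,rr=20):
    q=P[(np.hypot(P[...,0]-c[0],P[...,1]-c[1])<rr)&(P[...,2]>lo)]
    s=least_squares(lambda x:np.linalg.norm(q-x,axis=1)-rad,[c[0],c[1],lo],loss='soft_l1',f_scale=.7)
    return s.x,len(q)
E
python3 - <<'E'
from h import *
p=cv2.imread('pics/top0.png'); P=cloud('top',np.load('top0.npy')); z=P[...,2]
np.set_printoptions(precision=1,suppress=True)
C=lambda X,Y,ox,oy:((X+.5)/5-.5+ox,(Y+.5)/5-.5+oy)
for X,Y,h,r in[(65,93,16.2,9),(135,104,20.7,12.5),(203,114,20.7,12.5),(272,125,20.7,12.5)]:
    c=ray('top',*C(X,Y,345,205),h); print('ball',c,*sphere(P,c,r,14,r+1))
for X,Y in[(177,175),(239,165),(300,150)]: print('bore',ray('top',*C(X,Y,235,180),102))
print('lid by corners', np.mean([ray('top',*C(X,Y,170,220),11) for X,Y in[(41,70),(220,38),(231,107),(51,140)]],0))
print('grip px',ray('top',*C(131,87,170,220),33))
for nm,m in [('block',box(258,308,195,232)&(z>98)&(z<111)),('lid',box(178,218,225,252)&(z>6)&(z<16)),('lidall',box(178,218,225,252)&(z>6)&(z<36)),('grip',box(185,210,228,248)&(z>25)&(z<36)),('housing',box(240,330,180,250)&(z>50)&(z<64)),('tray',box(345,412,205,245)&(z>6)&(z<13)),('brown',box(362,390,155,190)&(z>80)&(z<96)),('drop',box(205,235,160,190)&(z>50)&(z<110)),('beak',box(143,178,160,200)&(z>80)&(z<97))]:
    q,r=maskrect(m,P); print(nm,len(q),np.array(r[0]),np.array(r[1]),r[2],q.mean(0),np.median(q[:,2]))
# arms: high points
for a,b in[(240,262),(305,330)]:
    q=P[box(a,b,190,225)&(z>112)&(z<180)]; print('arm',len(q),q[np.argsort(q[:,2])][::max(1,len(q)//8)])
E
```

```text
ball [ 528.6 -170.4   16.2] [ 529.1 -169.4   16.6] 26
ball [ 521.  -214.    20.7] [ 521.  -214.4   20.8] 49
ball [ 514.4 -257.    20.7] [ 514.1 -256.9   19.8] 49
ball [ 507.2 -300.5   20.7] [ 507.  -300.1   19.9] 51
bore [549.  106.4 102. ]
bore [554.8  69.  102. ]
bore [563.7  32.2 102. ]
lid by corners [485.9 345.4  11. ]
grip px [485.9 343.8  33. ]
block 672 [555.4  68.2] [ 64.3 137.5] 11.398193359375 [554.7  69.1 103.5] 103.10939019953491
lid 383 [486.7 346. ] [ 47.6 118.2] 10.95140266418457 [486.1 345.5  10. ] 9.852865524027266
lidall 443 [486.7 346. ] [ 47.6 118.2] 10.95140266418457 [486.  344.9  12.4] 10.39690297245761
grip 45 [486.3 345.4] [14.4 35.7] 9.894362449645996 [486.3 345.4  31.3] 31.347494464944248
housing 711 [517.2  61.2] [ 76.  219.3] 12.597872734069824 [500.1  58.4  56.8] 56.7210440536835
tray 424 [ 517.9 -235.2] [180.6  44.2] 80.87629699707031 [ 518.  -224.1    9.5] 9.277507744909258
brown 149 [ 682.1 -220.5] [39.3 38.7] 86.5792236328125 [ 681.6 -219.7   89.8] 90.60324926197995
drop 194 [714.4 265.9] [96.1 12.6] 89.06059265136719 [713.7 262.4  81.3] 84.42840189644085
beak 83 [663.4 466.1] [46.5 71.4] 83.91949462890625 [667.8 472.5  88.9] 89.70809144203895
arm 103 [[564.9 135.9 112.3]
 [540.1 138.3 120.8]
 [551.7 138.1 123.2]
 [554.6 147.  124.6]
 [536.3 146.5 129.6]
 [540.9 157.2 143.2]
 [546.2 168.3 150. ]
 [539.9 173.7 154.3]
 [530.9 170.5 157.6]]
arm 121 [[584.9  -7.8 115.1]
 [575.2 -10.4 120.7]
 [580.9 -10.3 122.4]
 [559.8  -1.1 125.1]
 [570.7 -21.5 132.5]
 [584.5 -30.  139.7]
 [575.2 -32.5 143.5]
 [586.5 -38.3 146.8]
 [577.1 -40.7 151. ]]
```

Everything matches the stated sizes: mill centre at (555.4, 68.3) with yaw 0.20, lid at (486.4, 345.6) with yaw 0.19, tray yaw −0.16. Now moving over the first large ball.

>>> step_arm --series '[18.3, -44.6, 0, -0.0816, 0.3, 18.3, -44.6, 0, -0.0816, 0.3, 18.3, -44.6, 0, -0.0816, 0.4, 18.3, -44.6, 0, -0.0816, 0.4, 18.3, -44.6, 0, -0.0816, 0.4, 18.3, -44.6, 0, -0.0816, 0.4, 18.3, -44.6, 0, -0.0816, 0.4, 18.3, -44.6, 0, -0.0816, 0.4, 18.3, -44.6, 0, -0.0816, 0.4, 18.3, -44.6, 0, -0.0816, 0.4, 18.3, -44.6, 0, -0.0816, 0.4, 18.3, -44.6, 0, -0.0816, 0.4, 18.3, -44.6, 0, -0.0816, 0.4, 18.3, -44.6, 0, -0.0816, 0.4, 18.3, -44.6, 0, -0.0816, 0.4, 18.3, -44.6, 0, -0.0816, 0.4, 0, 0, -50, 0, 0.4, 0, 0, -50, 0, 0.4, 0, 0, -20, 0, 0.4, 0, 0, 0, 0, 0.4]' --squeeze 15

```text
clock: 2.6
eef_pos: [520.3, -212.8, 108.9]
eef_rot: [-3.138, -0.001, 1.408]
wrist_force: [0.2, 0.4, 0.2]
finger_gap: 56.7
finger_force: 0.0
```

>>> step_arm --series '[0, -1, -36, 0, 0.4, 0, 0, -30, 0, 0.4, 0, 0, -6.5, 0, 0.4, 0, 0, 0, 0, 0.7, 0, 0, 0, 0, 1, 0, 0, 0, 0, 1, 0, 0, 0, 0, 1]' --squeeze 12

```text
clock: 3.48
eef_pos: [521.3, -214.3, 38.6]
eef_rot: [3.141, 0.0, 1.408]
wrist_force: [0.0, -0.3, 3.1]
finger_gap: 24.1
finger_force: 12.0
```

>>> step_arm --series '[0, 0, 40, 0, 1, 0, 0, 60, 0, 1, 0, 0, 50, 0, 1, 0, 0, 0, 0, 1, 0, 0, 0, 0, 1]'

```text
clock: 4.1
eef_pos: [520.6, -214.0, 187.0]
eef_rot: [-3.14, -0.0, 1.408]
wrist_force: [-0.0, -0.6, -0.8]
finger_gap: 24.1
finger_force: 12.0
```

Run:
```python
from h import *
np.set_printoptions(precision=1,suppress=True)
S=cloud('scene',np.load('scene0.npy'))
for c,r in [((529,-169),9),((521,-214),12.5),((514,-257),12.5),((507,-300),12.5)]: print(sphere(S,c,r,14,r+1))
p,d=manip.camera('scene'); S1=cloud('scene',d); s=manip.read_state(); e=s['eef_pos']; print(e,s['finger_gap'])
u,v=proj('scene',e-[0,0,16]); print(u,v)
q=p[int(v)-60:int(v)+40,int(u)-50:int(u)+50]; cv2.imwrite('pics/held.png',cv2.resize(q,None,fx=5,fy=5,interpolation=cv2.INTER_CUBIC))
T=cloud('top',manip.camera('top')[1])
# deck-level check with scene: block and lid
for n,X in(('sc',S),('top',T)):
    z=X[...,2]; near=np.hypot(X[...,0]-555.4,X[...,1]-68.3)<80
    q,r=maskrect(near&(z>99)&(z<111),X); print(n,'block',r,len(q))
```

```text
(array([ 530.1, -169.3,   18.5]), 29)
(array([ 522.7, -213.3,   21.5]), 74)
(array([ 516. , -257.6,   22.8]), 76)
(array([ 508.3, -300.6,   22.5]), 75)
[ 520.5 -213.9  186.5] 24.013886702292467
303.87712312104225 246.80989242760688
sc block ((555.1611938476562, 65.86639404296875), (66.85071563720703, 152.4907989501953), 10.970961570739746) 465
top block ((555.130126953125, 68.911865234375), (64.38572692871094, 136.51611328125), 11.274821281433105) 632
```

View pics/held.png

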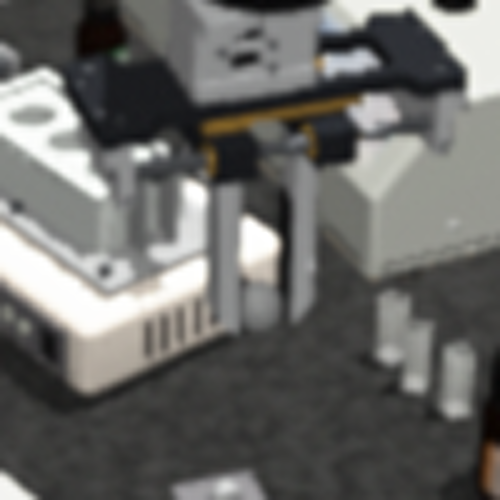

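>>> step_arm --series '[5, 36, 12, 0.06, 1, 7, 42, 0, 0.06, 1, 7, 42, 0, 0.06, 1, 7, 42, 0, 0.06, 1, 7, 42, 0, 0.061, 1, 6, 30, 0, 0.06, 1, 2.8, 11.4, 0, 0, 1, 0, 0, -30, 0, 1, 0, 0, -28, 0, 1, 0, 0, -6, 0, 1, 0, 0, 0, 0, 1, 0, 0, 0, 0, 1]'

```text
clock: 5.7
eef_pos: [563.2, 31.0, 137.0]
eef_rot: [3.14, 0.0, 1.769]
wrist_force: [-0.3, -0.2, -0.5]
finger_gap: 23.8
finger_force: 12.0
```

Run:
```python
from h import *
out=[]
for n in('scene','top'):
    p,d=manip.camera(n); e=manip.read_state()['eef_pos']; u,v=proj(n,e-[0,0,20]); u,v=int(u),int(v)
    out.append(cv2.resize(p[v-40:v+40,u-40:u+40],(400,400),interpolation=cv2.INTER_CUBIC))
cv2.imwrite('pics/b3.png',np.hstack(out)); print(e)
```

```text
[563.14906109  31.12632955 136.86358569]
```

View pics/b3.png

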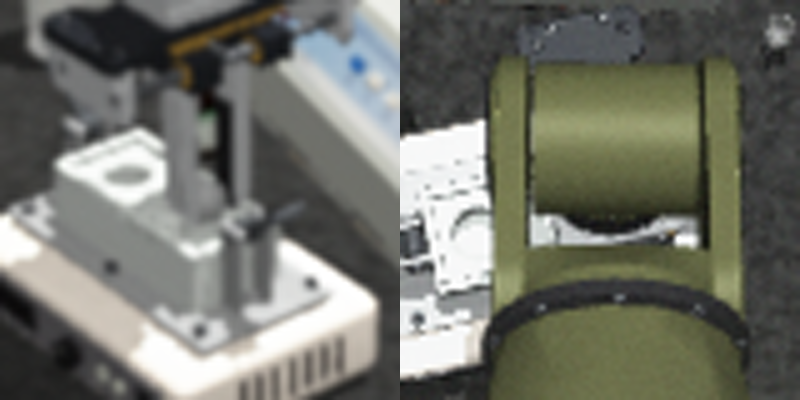

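The fingers stand over the third bore, with the ball between the pads at about (205,195) in the left view. Releasing it and going for the next one.

>>> step_arm --series '[0, 0, -2, 0, 1, 0, 0, 0, 0, 0.75, 0, 0, 0, 0, 0.6, 0, 0, 0, 0, 0.5, 0, 0, 40, 0, 0.4, 0, 0, 26, 0, 0.4, -6, -36, 0, -0.06, 0.4, -8, -50, 0, -0.06, 0.4, -8, -50, 0, -0.06, 0.4, -8, -50, 0, -0.06, 0.4, -8, -50, 0, -0.06, 0.4, -7, -36, -20, -0.061, 0.4, -3.3, -16.4, -50, 0, 0.4, 0, 0, -50, 0, 0.4, 0, 0, -35, 0, 0.4, 0, 0, -6.5, 0, 0.4]'

```text
clock: 7.8
eef_pos: [513.6, -256.7, 36.6]
eef_rot: [-3.138, -0.001, 1.408]
wrist_force: [0.4, 0.5, 0.4]
finger_gap: 56.6
finger_force: 0.0
```

Run:
```python
from h import *
np.set_printoptions(precision=1,suppress=True)
T=cloud('top',manip.camera('top')[1])
q=T[(np.hypot(T[...,0]-563,T[...,1]-31)<9)]; print(len(q),np.sort(q[:,2])[::8]); print(manip.read_state()['eef_pos'])
```

```text
25 [ 91.   94.9  97.7 105. ]
[ 514.1 -257.    37.4]
```

Ball one is in (its top lies below the deck). Now the second ball goes to the middle bore.

>>> step_arm --series '[0, 0, 0, 0, 1, 0, 0, 0, 0, 1, 0, 0, 0, 0, 1, 0, 0, 50, 0, 1, 0, 0, 60, 0, 1, 3, 25, 51.5, 0.06, 1, 7, 50, 0, 0.06, 1, 7, 55, 0, 0.06, 1, 7, 55, 0, 0.06, 1, 7, 55, 0, 0.061, 1, 6, 50, 0, 0.06, 1, 3.8, 35.7, -20, 0, 1, 0, 0, -40, 0, 1, 0, 0, -6, 0, 1, 0, 0, 0, 0, 1, 0, 0, 0, 0, 1]'

```text
clock: 9.85
eef_pos: [556.0, 68.1, 135.6]
eef_rot: [3.139, 0.0, 1.769]
wrist_force: [0.5, -0.7, 0.0]
finger_gap: 0.3
finger_force: 0.0
```

The gripper is empty, so I'll look for the ball.

Run:
```python
from h import *
p,d=manip.camera('top'); s,_=manip.camera('scene')
o=np.zeros((500,800,3),np.uint8)
o[:,:400]=cv2.resize(p[180:280,330:410],(400,500),interpolation=cv2.INTER_CUBIC)
o[:400,400:]=cv2.resize(s[225:345,260:380],(400,400),interpolation=cv2.INTER_CUBIC)
cv2.imwrite('pics/lost.png',o)
T=cloud('top',d); np.set_printoptions(precision=1,suppress=True)
for c,r in [((529,-169),9),((521,-214),12.5),((514,-257),12.5),((507,-300),12.5)]:
    try: print(sphere(T,c,r,14,r+1))
    except Exception as e: print(c,'none')
```

```text
(array([ 528.2, -170.5,   16.2]), 26)
(array([ 522. , -213.3,   14.3]), 1)
(array([ 514.8, -258.2,   19.8]), 50)
(array([ 507.7, -300.7,   20.4]), 51)
```

View pics/lost.png

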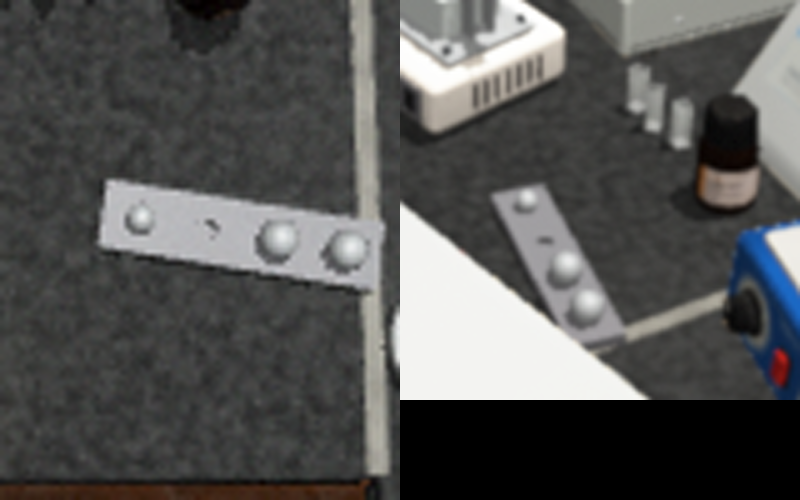

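The top view shows the ball still in its recess, at about (280,240), so the fingers simply hadn't shut in time. Retrying with a longer close.

>>> step_arm --series '[0, 0, 50, 0, 0.5, -2, -20, 16, 0, 0.5, -7, -50, 0, -0.06, 0.5, -7, -55, 0, -0.06, 0.5, -7, -55, 0, -0.06, 0.5, -7, -55, 0, -0.06, 0.5, -7, -55, 0, -0.061, 0.5, -3.8, -36, -40, -0.06, 0.5, 0, 0, -55, 0, 0.5, 0, 0, -50, 0, 0.5, 0, 0, -17.5, 0, 0.5, 0, 0, 0, 0, 0.5, 0, 0, 0, 0, 0.75, 0, 0, 0, 0, 1, 0, 0, 0, 0, 1, 0, 0, 0, 0, 1, 0, 0, 0, 0, 1, 0, 0, 0, 0, 1]' --squeeze 15

```text
clock: 12.2
eef_pos: [515.0, -257.7, 38.4]
eef_rot: [3.14, 0.001, 1.408]
wrist_force: [-1.2, -0.0, 7.0]
finger_gap: 23.9
finger_force: 15.0
```

>>> step_arm --series '[0, 0, 10, 0, 1, 0, 0, 20, 0, 1, 0, 0, 40, 0, 1, 0, 0, 50, 0, 1, 0, 0, 42, 0, 1, 0, 0, 0, 0, 1]'

```text
clock: 12.95
eef_pos: [515.4, -258.0, 203.2]
eef_rot: [3.136, 0.002, 1.408]
wrist_force: [-0.5, 0.2, -1.6]
finger_gap: 24.2
finger_force: 15.0
```

>>> step_arm --series '[2, 20, 0, 0.06, 1, 7, 45, 0, 0.06, 1, 7, 52, 0, 0.06, 1, 7, 52, 0, 0.06, 1, 7, 52, 0, 0.06, 1, 7, 52, 0, 0.061, 1, 3.8, 35, 0, 0, 1, 0, 18, -10, 0, 1, 0, 0, -40, 0, 1, 0, 0, -15.4, 0, 1, 0, 0, 0, 0, 1, 0, 0, 0, 0, 1]'

```text
clock: 14.45
eef_pos: [555.8, 68.2, 135.1]
eef_rot: [3.14, 0.0, 1.769]
wrist_force: [-0.7, -0.3, -0.7]
finger_gap: 23.9
finger_force: 15.0
```

>>> step_arm --series '[0, 0, 0, 0, 0.75, 0, 0, 0, 0, 0.6, 0, 0, 0, 0, 0.5, 0, 0, 45, 0, 0.5, -2, -20, 21, 0, 0.5, -7, -48, 0, -0.06, 0.5, -8, -58, 0, -0.06, 0.5, -8, -58, 0, -0.06, 0.5, -8, -58, 0, -0.06, 0.5, -8, -58, 0, -0.061, 0.5, -5, -43, 0, -0.06, 0.5, -2, -25.9, -40, 0, 0.5, 0, 0, -55, 0, 0.5, 0, 0, -50, 0, 0.5, 0, 0, -17.6, 0, 0.5, 0, 0, 0, 0, 0.5, 0, 0, 0, 0, 0.8, 0, 0, 0, 0, 1, 0, 0, 0, 0, 1, 0, 0, 0, 0, 1]'

```text
clock: 16.95
eef_pos: [507.7, -300.7, 38.4]
eef_rot: [3.14, 0.001, 1.408]
wrist_force: [0.2, 0.3, 6.3]
finger_gap: 23.9
finger_force: 15.0
```

>>> step_arm --series '[0, 0, 0, 0, 1, 0, 0, 0, 0, 1, 0, 0, 10, 0, 1, 0, 0, 20, 0, 1, 0, 0, 40, 0, 1, 0, 0, 50, 0, 1, 0, 0, 42, 0, 1, 0, 0, 0, 0, 1]'

```text
clock: 17.95
eef_pos: [508.2, -301.0, 204.2]
eef_rot: [3.135, 0.003, 1.408]
wrist_force: [-0.1, -0.2, -1.0]
finger_gap: 24.3
finger_force: 15.0
```

Run:
```python
from h import *
np.set_printoptions(precision=1,suppress=True)
T=cloud('top',manip.camera('top')[1])
for c in((563,31),(555.3,68.5),(547.6,105.7)):
    q=T[(np.hypot(T[...,0]-c[0],T[...,1]-c[1])<9)]; print(len(q),np.sort(q[:,2])[::6])
z=T[...,2]; q,r=maskrect((np.hypot(T[...,0]-555.4,T[...,1]-68.3)<80)&(z>99)&(z<111),T); print(r)
```

```text
27 [91.6 95.1 95.9 97.5 98.6]
28 [ 91.3  94.4  96.4  98.6 100.2]
27 [67.3 71.5 73.4 75.4 77.6]
((555.2928466796875, 68.39598846435547), (64.73920440673828, 137.69642639160156), 11.73612117767334)
```

>>> step_arm --series '[2, 20, 0, 0.06, 1, 5, 45, 0, 0.06, 1, 6, 55, 0, 0.06, 1, 6, 55, 0, 0.06, 1, 6, 55, 0, 0.06, 1, 6, 55, 0, 0.061, 1, 5, 55, 0, 0, 1, 3, 40, 0, 0, 1, 1.4, 26.2, -10, 0, 1, 0, 0, -40, 0, 1, 0, 0, -15.4, 0, 1, 0, 0, 0, 0, 1, 0, 0, 0, 0, 1, 0, 0, 0, 0, 0.75, 0, 0, 0, 0, 0.6, 0, 0, 0, 0, 0.5, 0, 0, 45, 0, 0.5, 0, 0, 21, 0, 0.5, -12, 48, 0, 0, 0.5, -12, 48, 0, 0, 0.5]'

```text
clock: 20.5
eef_pos: [523.5, 202.7, 200.5]
eef_rot: [3.141, -0.0, 1.768]
wrist_force: [0.8, 0.3, 0.4]
finger_gap: 46.9
finger_force: 0.0
```

>>> step_arm --series '[-12, 48, 0, 0, 0.5, -12, 48, 0, -0.007, 0.5, -13.3, 47.8, -30, 0, 0.5, 0, 0, -30, 0, 0.5, 0, 0, 0, 0, 0.5]'

```text
clock: 21.12
eef_pos: [485.4, 345.4, 138.2]
eef_rot: [-3.138, 0.001, 1.763]
wrist_force: [0.5, 0.5, 1.7]
finger_gap: 46.9
finger_force: 0.0
```

Run:
```python
from h import *
np.set_printoptions(precision=1,suppress=True)
T=cloud('top',manip.camera('top')[1])
for c in((563,31),(555.3,68.5),(547.6,105.7)):
    q=T[(np.hypot(T[...,0]-c[0],T[...,1]-c[1])<9)]; print(len(q),np.sort(q[:,2])[::6])
S=cloud('scene',np.load('scene0.npy')); z=S[...,2]; n=np.hypot(S[...,0]-486,S[...,1]-345)<80
for a,b in((6,16),(25,40)):
    q,r=maskrect(n&(z>a)&(z<b),S); print(r,len(q))
print(manip.read_state()['eef_pos'])
```

```text
26 [92.2 94.2 95.8 96.7 99.7]
29 [88.9 93.8 95.1 96.4 97.5]
28 [90.4 93.3 95.3 97.3 98.8]
((486.73779296875, 344.00189208984375), (48.415435791015625, 127.80341339111328), 10.737411499023438) 215
((487.9989318847656, 342.4464416503906), (15.562261581420898, 37.22340393066406), 8.472933769226074) 35
[486.3 345.4 140.1]
```

All three balls are in their bores. Now the lid.

>>> step_arm --series '[0, 0, -45, 0, 0.5, 0, 0, -40, 0, 0.5, 0, 0, -16, 0, 0.5, 0, 0, 0, 0, 0.6, 0, 0, 0, 0, 0.9, 0, 0, 0, 0, 1, 0, 0, 0, 0, 1, 0, 0, 0, 0, 1, 0, 0, 0, 0, 1, 0, 0, 10, 0, 1, 0, 0, 20, 0, 1, 0, 0, 40, 0, 1, 0, 0, 50, 0, 1, 0, 0, 40, 0, 1, 0, 0, 0, 0, 1, 0, 0, 0, 0, 1]' --squeeze 25

```text
clock: 23.18
eef_pos: [486.0, 345.4, 198.6]
eef_rot: [-3.141, 0.0, 1.762]
wrist_force: [-0.5, -0.2, -2.1]
finger_gap: 14.8
finger_force: 25.0
```

Run:
```python
from h import *
np.set_printoptions(precision=2,suppress=True)
p,d=manip.camera('scene'); S=cloud('scene',d); T=cloud('top',manip.camera('top')[1]); e=manip.read_state(); print(e['eef_pos'],e['eef_rot'],e['wrist_force'])
u,v=map(int,proj('scene',e['eef_pos']-[0,0,30])); cv2.imwrite('pics/lid.png',cv2.resize(p[v-50:v+50,u-50:u+50],(500,500),interpolation=cv2.INTER_CUBIC))
c=e['eef_pos']
for X in(S,T):
    m=(np.hypot(X[...,0]-c[0],X[...,1]-c[1])<75)&(abs(X[...,2]-(c[2]-27))<7)
    q,r=maskrect(m,X); print(r,len(q)); A=np.c_[q[:,:2]-c[:2],np.ones(len(q))]; print(np.linalg.lstsq(A,q[:,2]-c[2],rcond=None)[0])
```

```text
[485.92 345.32 197.79] [-3.14  0.    1.76] [-0.5   0.17 -2.14]
((485.7178649902344, 344.815185546875), (48.26852798461914, 126.90258026123047), 11.355842590332031) 205
[  0.01   0.01 -28.13]
((492.48590087890625, 310.0438537597656), (45.612735748291016, 46.0858039855957), 10.510762214660645) 218
[  0.01  -0.01 -30.67]
```

View pics/lid.png

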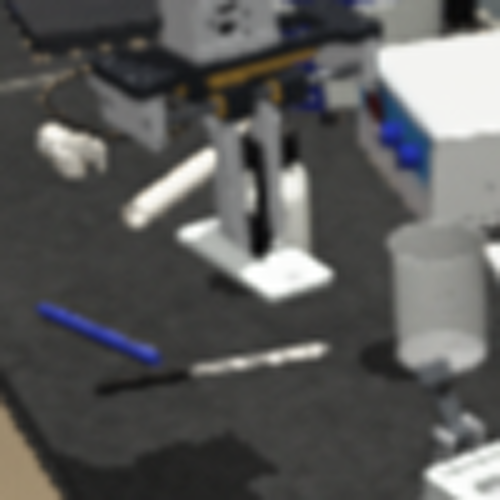

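The lid is held level and centred. Carrying it over the mill.

>>> step_arm --series '[0, 0, 30, 0, 1, 6, -20, 0, 0, 1, 9, -38, 0, 0.003, 1, 11, -45, 0, 0.003, 1, 11, -45, 0, 0.003, 1, 11, -45, 0, 0, 1, 10, -40, 0, 0, 1, 7, -27, 0, 0, 1, 4, -17.2, 0, 0, 1, 0, 0, -25, 0, 1, 0, 0, -35, 0, 1, 0, 0, -15, 0, 1, 0, 0, 0, 0, 1, 0, 0, 0, 0, 1]'

```text
clock: 25.02
eef_pos: [555.9, 68.5, 155.2]
eef_rot: [3.14, 0.0, 1.771]
wrist_force: [0.0, 0.3, -2.4]
finger_gap: 14.6
finger_force: 25.0
```

Run:
```python
from h import *
np.set_printoptions(precision=2,suppress=True)
p,d=manip.camera('scene'); S=cloud('scene',d); e=manip.read_state(); print(e['eef_pos'],e['eef_rot'],e['wrist_force'])
c=e['eef_pos']
u,v=map(int,proj('scene',c-[0,0,35])); cv2.imwrite('pics/seat.png',cv2.resize(p[v-45:v+45,u-45:u+45],(540,540),interpolation=cv2.INTER_CUBIC))
```

```text
[555.87  68.52 155.24] [3.14 0.   1.77] [-0.05  0.44 -1.63]
```

View pics/seat.png

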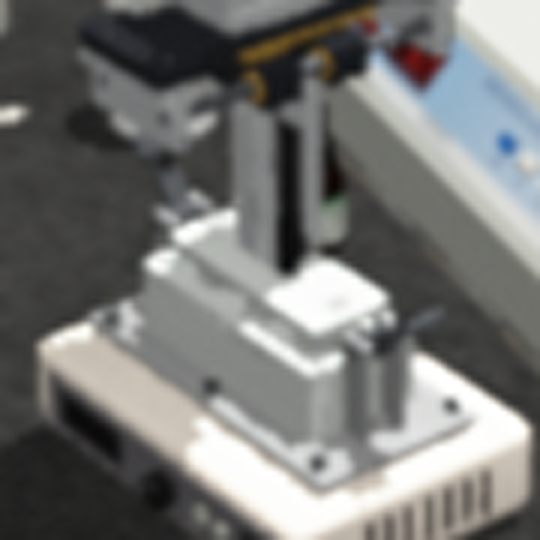

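The lid hovers squarely over the recess, its near end at about (330,295). Lowering it gently.

>>> step_arm --series '[0, 0, -5, 0, 1, 0, 0, -3, 0, 1, 0, 0, -2, 0, 1, 0, 0, -2, 0, 1, 0, 0, 0, 0, 1]'

```text
clock: 25.7
eef_pos: [555.4, 68.4, 142.1]
eef_rot: [3.141, 0.0, 1.771]
wrist_force: [-0.4, -0.5, 0.5]
finger_gap: 14.9
finger_force: 25.0
```

>>> step_arm --series '[0, 0, -1, 0, 1, 0, 0, -0.5, 0, 1, 0, 0, 0, 0, 1]'

```text
clock: 26.08
eef_pos: [555.4, 68.4, 142.1]
eef_rot: [3.141, 0.0, 1.771]
wrist_force: [-9.0, -1.1, 15.5]
finger_gap: 14.9
finger_force: 25.0
```

The height says it is seated (on the lip the TCP would be 6 mm higher). Releasing and checking.

>>> step_arm --series '[0, 0, 1, 0, 1, 0, 0, 0, 0, 0.85, 0, 0, 0, 0, 0.7, 0, 0, 0, 0, 0.6, 0, 0, 20, 0, 0.6, 0, 0, 45, 0, 0.8, -10, 50, 25, 0, 1, -10, 50, 0, 0, 1, -10, 50, 0, 0, 1, 0, 0, 0, 0, 1]'

```text
clock: 27.32
eef_pos: [524.5, 221.1, 231.3]
eef_rot: [-3.141, -0.0, 1.775]
wrist_force: [0.3, -0.5, 0.4]
finger_gap: 0.2
finger_force: 0.0
```

Run:
```python
from h import *
np.set_printoptions(precision=2,suppress=True)
p,d=manip.camera('top'); T=cloud('top',d); S=cloud('scene',manip.camera('scene')[1])
c=np.array([555.4,68.4]); X=np.array([.98,.199]);Y=np.array([-.199,.98])
for n,C in(('top',T),('sc',S)):
    x=(C[...,:2]-c)@X; y=(C[...,:2]-c)@Y; z=C[...,2]
    m=(abs(x)<22)&(abs(y)<57)&(z>100)&(z<120); q=np.c_[x[m],y[m],np.ones(m.sum())]
    print(n,m.sum(),np.linalg.lstsq(q,z[m],rcond=None)[0])
    q,r=maskrect((abs(x)<40)&(abs(y)<66)&(z>109.5)&(z<116),np.dstack([x,y,z])); print('lid',r,len(q))
    for s in(1,-1):
        m=(abs(x)<16)&(s*y>78)&(s*y<130)&(z>126)&(z<175); print('arm',s,m.sum(),'x',np.median(x[m]),'max z',z[m].max() if m.any() else 0,'y tip',(s*y[m]).max() if m.any() else 0, np.polyfit(s*y[m]-77,z[m]-118,1) if m.sum()>3 else 0)
print(manip.read_state()['eef_pos'])
```

```text
top 496 [ -0.01  -0.   111.34]
lid ((-0.0821380615234375, 35.95974349975586), (44.376304626464844, 45.37940216064453), 88.26931762695312) 137
arm 1 60 x -0.26223423104716337 max z 161.8760231802721 y tip 106.97554508698825 [1.2  7.89]
arm -1 70 x 0.034623816025371554 max z 150.98489299181028 y tip 114.44718718479974 [0.67 7.35]
sc 272 [  0.06   0.   113.36]
lid ((-0.5187416076660156, 2.4275779724121094), (61.6003532409668, 126.05543518066406), 0.648178219795227) 276
arm 1 71 x -1.763568577423894 max z 162.735678463726 y tip 106.47053245367883 [ 1.05 12.56]
arm -1 39 x -4.441191041303679 max z 153.36844388718566 y tip 118.16673380780148 [0.64 7.07]
[525.34 218.4  231.29]
```

The lid is seated flat, its top at about 112 mm. Now the left clamp arm, pushing with the closed fingers.

>>> step_arm --series '[0, 0, -40, 0, 1, 0, 0, -26.5, 0, 1, 2.8, -13.7, 0, 0, 1, 2.8, -13.7, 0, 0, 1, 2.8, -13.7, 0, 0, 1, 2.8, -13.7, 0, 0, 1, 2.8, -13.7, 0, 0, 1, 2.8, -13.7, 0, 0, 1, 2.8, -13.7, 0, 0, 1, 2, -9.8, -6, 0, 1, 0.7, -3.4, -6, 0, 1, 0, 0, -4, 0, 1, 0, 0, 0, 0, 1]'

```text
clock: 29.05
eef_pos: [547.4, 109.5, 148.6]
eef_rot: [-3.141, 0.0, 1.772]
wrist_force: [-0.7, 0.5, 0.1]
finger_gap: 0.6
finger_force: 0.0
```

>>> step_arm --series '[0, 0, -1.5, 0, 1, 0, 0, -1, 0, 1, 0, 0, 0, 0, 1]'

```text
clock: 29.42
eef_pos: [547.7, 109.5, 146.7]
eef_rot: [3.141, -0.0, 1.771]
wrist_force: [-0.8, 1.5, 1.2]
finger_gap: 0.6
finger_force: 1.0
```

>>> step_arm --series '[0, 0, -0.7, 0, 1, 0, 0, -0.5, 0, 1, 0, 0, 0, 0, 1]'

```text
clock: 29.8
eef_pos: [547.9, 109.5, 146.4]
eef_rot: [3.141, -0.0, 1.771]
wrist_force: [-3.7, 1.1, 10.6]
finger_gap: 0.7
finger_force: 5.5
```

The left arm is down (10 N reaction). Crossing over to the right arm.

>>> step_arm --series '[0, 0, 30, 0, 1, 0, 0, 56.2, 0, 1, 9.7, -47.6, 0, 0, 1, 9.7, -47.6, 0, 0, 1, 9.7, -47.6, 0, 0, 1, 9.6, -47.6, 0, 0, 1, 0, 0, -40, 0, 1, 0, 0, -34.5, 0, 1, 0, 0, 0, 0, 1]'

```text
clock: 30.92
eef_pos: [585.3, -81.0, 154.8]
eef_rot: [-3.137, -0.002, 1.771]
wrist_force: [-0.4, 0.7, 0.5]
finger_gap: 0.4
finger_force: 0.0
```

>>> step_arm --series '[-2.8, 13.7, 0, 0, 1, -2.8, 13.7, 0, 0, 1, -2.8, 13.7, 0, 0, 1, -2.8, 13.7, 0, 0, 1, -2.8, 13.7, 0, 0, 1, -2.8, 13.7, 0, 0, 1, -2.8, 13.7, 0, 0, 1, -2, 9.8, -3, 0, 1, -0.7, 3.4, -3, 0, 1, 0, 0, -2, 0, 1, 0, 0, 0, 0, 1]'

```text
clock: 32.3
eef_pos: [564.0, 27.8, 148.8]
eef_rot: [-3.141, -0.0, 1.771]
wrist_force: [-0.0, -0.5, -0.3]
finger_gap: 0.5
finger_force: 0.0
```

>>> step_arm --series '[0, 0, -1.5, 0, 1, 0, 0, -1, 0, 1, 0, 0, -0.7, 0, 1, 0, 0, -0.5, 0, 1, 0, 0, 0, 0, 1]'

```text
clock: 32.92
eef_pos: [564.3, 27.9, 146.4]
eef_rot: [3.141, 0.0, 1.771]
wrist_force: [-3.9, -0.1, 10.4]
finger_gap: 0.7
finger_force: 5.5
```

Down too. Now I'll retreat and check.

>>> step_arm --series '[0, 0, 20, 0, 1, 0, 0, 50, 0, 1, 0, 0, 40, 0, 1, 5, -50, 0, 0, 1, 5, -50, 0, 0, 1, 0, -50, 0, 0, 1, 0, -50, 0, 0, 1, 0, -30, 0, 0, 1, 0, 0, 0, 0, 1]'

```text
clock: 34.05
eef_pos: [573.7, -203.7, 254.8]
eef_rot: [-3.141, -0.0, 1.768]
wrist_force: [-0.3, 0.5, -0.1]
finger_gap: 0.6
finger_force: 0.0
```

Run:
```python
from h import *
np.set_printoptions(precision=2,suppress=True)
p,d=manip.camera('top'); s,_=manip.camera('scene'); T=cloud('top',d)
o=np.zeros((560,800,3),np.uint8)
o[:280,:800]=cv2.resize(p[150:262,130:450],(800,280),interpolation=cv2.INTER_CUBIC)
o[280:,:400]=cv2.resize(s[190:267,215:325],(400,280),interpolation=cv2.INTER_CUBIC)
cv2.imwrite('pics/end.png',o)
c=np.array([555.4,68.4]); X=np.array([.98,.199]);Y=np.array([-.199,.98])
x=(T[...,:2]-c)@X; y=(T[...,:2]-c)@Y; z=T[...,2]
for g in(1,-1):
    m=(abs(x)<8)&(g*y>31)&(g*y<64)&(z<140); print(g,m.sum(),np.polyfit(g*y[m],z[m],1),np.median(z[m]))
print((z[(abs(y)>70)|(abs(x)>40)][:0]).size, 'high outside', ((z>130)&(abs(x)<20)&(abs(y)>60)&(abs(y)<125)).sum())
for nm,b in (('brown',box(362,390,155,190)&(z>80)&(z<96)),('beak',box(143,178,160,200)&(z>80)&(z<97)),('drop',box(205,235,160,190)&(z>50)&(z<110))):
    q,r=maskrect(b,T); print(nm,q.mean(0))
```

```text
1 58 [ -0.14 126.85] 120.36525674902316
-1 58 [ -0.1  124.49] 120.09047220300727
0 high outside 3
brown [ 676.35 -209.28   88.8 ]
beak [669.28 469.68  88.47]
drop [713.65 262.3   81.48]
```

View pics/end.png

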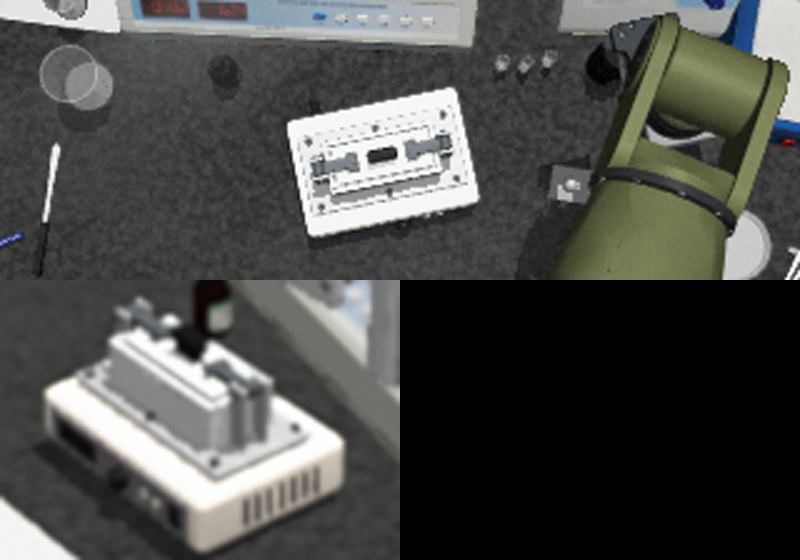

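The top view shows both clamps lying level on the seated lid, near (335,162) and (430,147). The small ball is still in the tray at (571,184). The beaker and dropper stand where they were, and the robot arm hides part of the brown bottle.

```bash
python3 -c "
from cell import manip; print(manip.sign_off())"
```

```text
the job is handed in; nothing more can be done
None
```

The job is handed in at about 34 s: a large ball in each of the three bores, the lid seated flat, both clamps fully down, and the small ball still in the tray; the beaker and dropper stand unmoved, and the brown bottle, half hidden in the last picture, was never approached.

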